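# Hook up the drop guard of the wide watch-case press

### The job

Two small bench presses with see-through drop guards stand on the watchmaker's bench. On the wider one, lift the guard by its handle, pull it forward and hook its crossbar down into the notches of the side plates, so that the guard stays up by itself when you let go. Leave the guard of the narrower press down.

Things in the scene. Friction and masses are not known exactly. Their poses are not given: they have to be found in the camera images.
- wide_grip (a point): Centre of the black grip bar on the wide press's guard: 96 mm long (y), 16 thick (x), 20 tall, on two 10 mm posts at y +-43 mm, fingers fit between; 65 mm above the guard's 12 mm square steel crossbar. z is up, -x the front of the press (notch side, roughly to the robot). Guard down: 200 mm above the bench. Side plates (y +-100 mm) reach 235 mm, the press head behind the guard 190 mm.
- wide_notch (a point): Mid-point between the floors of the two side plates' notches on the wide press, axes as wide_grip; 209 mm above the bench, 38 mm in front of the lowered crossbar's axis. Notches are open on top, 32 mm long in x; behind is a sill 12 mm high, in front a stop lip 25 mm high. Lift the bar 92 mm or more to clear the sill, then forward 38 mm, then down. Hooked, wide_grip is 71 mm above this point.
- wide_guard (a joint): Lift in m of the guard on the wide press (grey base 250 mm wide, 200 deep; it may stand left or right): 0 down, 0.080 hooked in the notches, 0.120 top stop. The guard with crossbar weighs 0.35 to 0.8 kg, slides straight up with a little friction, cannot tilt, can go forward only above the plates' front posts, and sinks if let go unhooked.
- narrow_guard (a joint): Lift in m of the guard on the narrow press, which is alike but has a base 170 mm wide and side plates 120 mm apart: 0 is down, where it must stay.

How it is judged:
By the outcome, as a careful person would: the job done as asked, in the order asked, and still so for the second after the job is handed in, with the robot touching nothing.
It also fails if it takes over 32 s, if anything falls off the work surface, if the arm or the gripper's body presses on something with over 40 N, if the wrist force passes 120 N, or if a joint passes its speed limit or range.

### The arm

A 6-joint arm with a two-finger parallel gripper is mounted at the origin on the work surface. World frame = base frame: x ahead of the robot, y to its left, z up, the work surface at z = 0. Lengths are in m, angles in rad, forces in N, time in s.
With the tool pointing down it reaches from about 0.25 to 0.775 m from the base axis. Payload 4 kg.
Tool frame: the origin (TCP) lies midway between the tips of the shut fingers; the grasp point (between the pads) lies 19 mm behind it; z points along the fingers, y is the direction in which the jaws open and shut (so a half turn about z gives the same grasp; the last joint's range is limited). The gripper opens to 94 mm and grips with 3 to 60 N. Pads are 16 mm wide; open, the fingers measure 119 mm over their backs; the gripper's body (75 mm by 177 mm) begins 78 mm behind the grasp point.
Start: joints at [-1.436, 0.087, 1.371, -0, 1.684, -0.103], TCP at [0.13, -0.535, 0.174] pointing down, gripper open.
Joint ranges: [-3.1, 3.1], [-0.76, 2.03], [0.27, 2.55], [-1.08, 4.22], [0.17, 2.65], [-2.57, 2.57]. Speed limits (rad/s): [2.79, 2.79, 3.14, 3.14, 3.14, 3.14].

### API

Orientations are given as a unit quaternion [w, x, y, z].
In Python, from bench import read_state, eyes, ticket gives the robot as it stands. The module is installed in compiled form; this text tells all that it offers.
- The arm moves only by the shell command python3 -m crank 'ROWS' [FORCE]. ROWS is JSON, a list of rows, each a list of 7 numbers: the shift along the tool's x, y, z in cm, then the turn, a rotation vector about the tool's x, y, z in degrees, then the opening in per cent of the stroke, from 0 (shut) to 100 (fully open). A call has exactly 10 rows; each row is the pose to reach, as a shift and turn from the pose measured when the call began, along the tool's axes at that moment; what a row does not reach only later rows make up. A row lasts 1/10 s, in which the tool goes at most 50 mm and 8.59 degrees, less where a joint would pass 70% of its speed; a pose out of reach is approached as far as the arm can. A call with a gripper value outside its range is refused whole. The fingers move at their own pace and stop on an object; FORCE is the grip in N (left out, the last holds). Time passes only in rows, so rows that repeat a pose let the fingers close, or fill a call up. It gives the time, the measured TCP pose, the force and the opening at its end, in the units of the state.
- read_state(): the state, without advancing time (a new reading comes with each control period).
- eyes.capture(name): name is "scene" or "side" or "wrist"; returns a dict with "img" (420x560x3 uint8, red, green, blue), "mtx" (3x3 intrinsics, pixels), "rvec" (rotation vector, rad) and "tvec" (3), from world to camera coordinates, as OpenCV has them. Camera axes: x right, y down, z forward; pixel columns grow to the right and rows downward; lengths in m; the calibration is good to about 2 mm. The wrist camera is an equidistant fisheye: a pixel r from the principal point sees the ray r / f radians off the axis. A picture is of the moment at which its call begins. There is no depth.
- ticket.sign_off(): hands the job in, once; it reports no verdict.
The state is a dict: "clock": time; "q": joint angles; "joint_vel": joint speeds; "tau": joint torques, N m; "ee_pos": TCP position; "ee_rot": TCP orientation; "force": force on the tool from outside, world axes, zero at the start; "torque": the same for the moment, N m; "grip_width": opening from 0.0 (shut) to 1.0 (fully open).
Only numpy, scipy, OpenCV 4.12 (cv2) and the standard library are available. Lean on these libraries where they do the work, as an engineer would, in place of code of your own. Each camera call takes 0.05 s, during which the arm holds its last target.

## Working session

There is one attempt and no reset: what is moved stays moved. The work goes in short steps, Python scripts to look and compute and a shell command to move; the robot and the scene stay as the last step left them, time stands still between calls to the robot, and variables do not carry over. Pictures are saved under pics/ and viewed, and the job is handed in when it is done.

```bash
mkdir -p pics
python3 - <<'E'
from bench import read_state, eyes
import cv2,pickle
s=read_state();print(s)
for n in("scene","side"):
    c=eyes.capture(n);pickle.dump(c,open(f"pics/{n}0.pkl","wb"));cv2.imwrite(f"pics/{n}0.png",c["img"][:,:,::-1])
    print(n,c["mtx"].tolist(),c["rvec"],c["tvec"])
E
```

```text
{'clock': 0.0, 'q': array([-1.43607775e+00,  8.79471194e-02,  1.37221773e+00,  2.64997615e-06,
        1.68359028e+00, -1.03098960e-01]), 'joint_vel': array([ 2.29605517e-04, -4.67308469e-04,  5.46365593e-04,  3.94439211e-05,
       -2.11676197e-03, -2.83432779e-04]), 'tau': array([ 1.08961651e-04, -3.40178740e+01, -3.02424467e+01,  7.16258492e-02,
        3.29897425e-02, -1.53720653e-04]), 'ee_pos': array([ 0.12948581, -0.53391995,  0.17292708]), 'ee_rot': array([-1.08112192e-03,  9.92938081e-01,  1.18628829e-01, -1.57768607e-05]), 'force': array([ 0.73535615, -0.06262388,  0.21878386]), 'torque': array([ 0.01659061, -0.03105436, -0.01131748]), 'grip_width': 0.999514266742982}
scene [[446.7478530951841, 0.0, 274.9368470065629], [0.0, 446.7478530951841, 220.0395851600319], [0.0, 0.0, 1.0]] [ 1.8663383   1.92194346 -0.60176183] [ 0.03614435 -0.35279852  1.43656244]
side [[391.58030055275765, 0.0, 282.25612353079464], [0.0, 391.58030055275765, 210.55192597842893], [0.0, 0.0, 1.0]] [ 2.05901803 -0.62950584  0.3378099 ] [-0.48084532  0.36929451  0.51140699]
```

View pics/scene0.png

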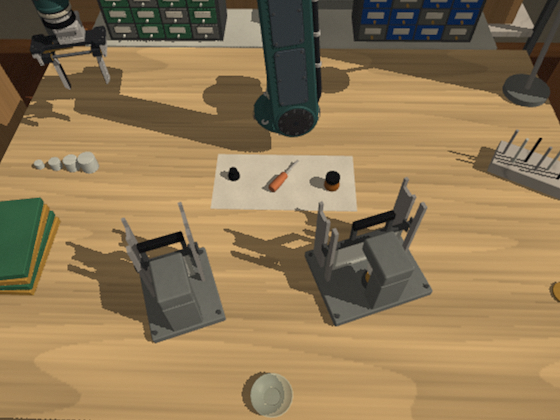

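View pics/side0.png

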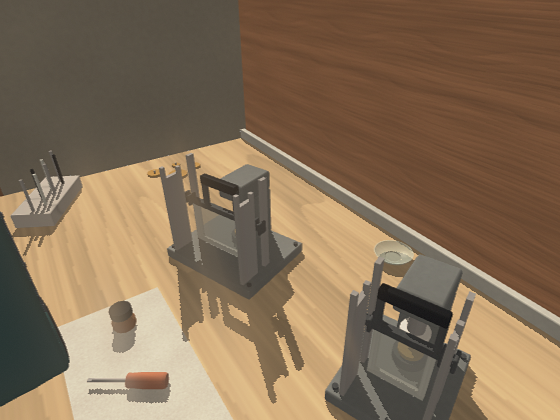

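Scene picture: the wide press is the one on the right, with its grip bar near (374,221). The narrow one is on the left, with its grip near (160,243). In the side view two presses show, near (220,184) and (414,303). I'll work out which is which by triangulating the bars.

```bash
cat > h.py <<'E'
import numpy as np,cv2,pickle
def load(n): return pickle.load(open(f"pics/{n}.pkl","rb"))
def P(c): 
    R=cv2.Rodrigues(np.array(c["rvec"]))[0]; return R,np.array(c["tvec"]).reshape(3)
def plane(c,px,z):
    R,t=P(c);d=R.T@np.linalg.inv(c["mtx"])@np.array([px[0],px[1],1.]);o=-R.T@t
    return o+d*(z-o[2])/d[2]
def tri(c1,p1,c2,p2):
    M=[c["mtx"]@np.column_stack(P(c)) for c in(c1,c2)]
    X=cv2.triangulatePoints(M[0],M[1],np.array(p1,float),np.array(p2,float));return (X[:3]/X[3]).ravel()
def proj(c,X): return cv2.projectPoints(np.array(X,float).reshape(-1,3),np.array(c["rvec"]),np.array(c["tvec"]),c["mtx"],None)[0].reshape(-1,2)
E
python3 - <<'E'
from h import *
for n in("scene0","side0"):
    c=load(n);g=c["img"].max(2)
    m=(g<40).astype(np.uint8)
    k,l,s,ce=cv2.connectedComponentsWithStats(m)
    for i in range(1,k):
        if 60<s[i,4]<2500:
            pts=np.column_stack(np.where(l==i))[:,::-1].astype(np.float32)
            print(n,i,s[i],ce[i].round(1),cv2.boxPoints(cv2.minAreaRect(pts)).round(0).tolist())
    R,t=P(c);print("cam",-R.T@t)
c=load("scene0")
for p in [(374,221),(160,243)]:
    X=plane(c,p,.2);print(X,proj(load("side0"),X))
cv2.imwrite("pics/a.png",cv2.resize(c["img"][170:330,290:440,::-1],None,fx=3.7,fy=3.7,interpolation=cv2.INTER_CUBIC))
cv2.imwrite("pics/b.png",cv2.resize(load("side0")["img"][140:300,150:310,::-1],None,fx=3.7,fy=3.7,interpolation=cv2.INTER_CUBIC))
E
```

```text
scene0 1 [ 32   0  37  14 182] [51.1  4.8] [[32.0, 0.0], [68.0, 0.0], [68.0, 13.0], [32.0, 13.0]]
scene0 2 [ 98   0 125  40 345] [156.9  29.2] [[98.0, 39.0], [98.0, 0.0], [222.0, 0.0], [222.0, 39.0]]
scene0 6 [255   0  21 132 473] [264.7  88.6] [[241.0, 2.0], [260.0, -0.0], [275.0, 131.0], [257.0, 133.0]]
scene0 7 [265   0  10  49  77] [269.7  24.5] [[264.0, 0.0], [268.0, -0.0], [274.0, 48.0], [271.0, 48.0]]
scene0 8 [352   0 134  42 696] [398.   23.1] [[352.0, 0.0], [485.0, 0.0], [485.0, 41.0], [352.0, 41.0]]
scene0 10 [523   0  35  50 380] [540.6  22.1] [[523.0, 48.0], [549.0, -4.0], [557.0, 0.0], [531.0, 52.0]]
scene0 12 [312   2   6  30 147] [314.9  15.7] [[312.0, 2.0], [317.0, 2.0], [317.0, 31.0], [312.0, 31.0]]
scene0 41 [  10   10   95   82 1569] [55.1 47.4] [[-8.0, 40.0], [88.0, -5.0], [114.0, 49.0], [18.0, 94.0]]
scene0 79 [314  37   6  26 114] [316.4  49.4] [[314.0, 37.0], [318.0, 37.0], [319.0, 62.0], [315.0, 62.0]]
scene0 91 [542  58  15  21  90] [549.1  65.9] [[536.0, 72.0], [546.0, 56.0], [557.0, 62.0], [548.0, 78.0]]
scene0 112 [316  68   5  33 124] [318.1  82.4] [[316
[... 357 characters left out ...]
.0], [338.0, 184.0], [326.0, 184.0]]
scene0 153 [338 211  58  38 544] [368.7 225.8] [[332.0, 228.0], [394.0, 209.0], [400.0, 229.0], [338.0, 248.0]]
scene0 155 [393 220  16  11  76] [402.4 225.6] [[393.0, 226.0], [397.0, 217.0], [409.0, 223.0], [405.0, 232.0]]
scene0 156 [137 232  56  25 527] [163.9 243.4] [[136.0, 252.0], [138.0, 229.0], [194.0, 233.0], [192.0, 256.0]]
cam [1.09332685 0.01792216 0.99689521]
side0 2 [ 378  284   74   45 1230] [415.8 306.2] [[374.0, 299.0], [381.0, 283.0], [453.0, 312.0], [446.0, 329.0]]
cam [ 0.27217155 -0.46506327  0.58203657]
[0.55695904 0.19802445 0.2       ] [[219.24617764 183.72413724]]
[ 0.62267811 -0.25149277  0.2       ] [[414.59989485 303.58958004]]
```

View pics/a.png

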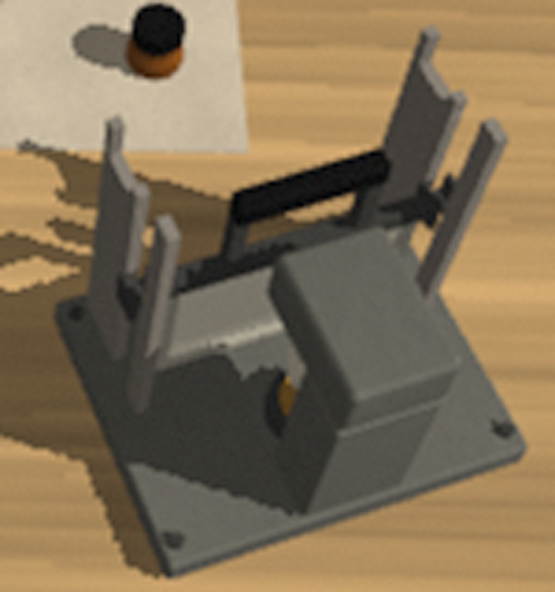

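View pics/b.png

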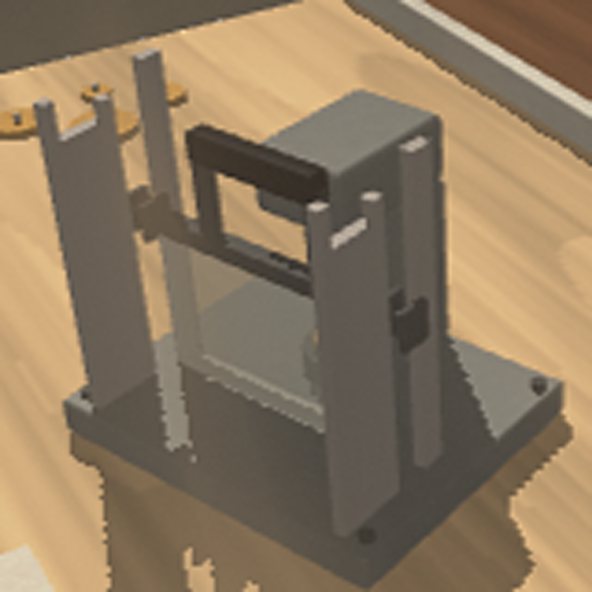

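Run:
```python
from h import *
c=load("scene0");s=load("side0")
A=lambda x,y:(x/3.7+290,y/3.7+170)
B=lambda x,y:(x/3.7+150,y/3.7+140)
def yaw(a,b):d=b-a;return np.degrees(np.arctan2(d[1],d[0])),np.linalg.norm(d[:2])
# grip ends
gl,gr=plane(c,A(235,207),.2),plane(c,A(388,166),.2);print("grip",gl,gr,yaw(gl,gr),(gl+gr)/2)
sl,sr=plane(s,B(188,145),.2),plane(s,B(328,183),.2);print("gripside",sl,sr,yaw(sl,sr),(sl+sr)/2)
print("tri",tri(c,A(311.5,186),s,B(258,164)))
# head front top edge
hl,hr=plane(c,A(272,265),.19),plane(c,A(363,230),.19);print("head",hl,hr,yaw(hl,hr))
# base
for z in(.015,.02):
  bl,br,fl=plane(c,A(168,570),z),plane(c,A(525,448),z),plane(c,A(57,312),z)
  print("base",bl,br,fl,yaw(bl,br),yaw(bl,fl))
th=np.radians(yaw(bl,br)[0]-90);ex=np.array([np.cos(th),np.sin(th)]);ey=np.array([-ex[1],ex[0]])
g=tri(c,A(311.5,186),s,B(258,164))[:2]
for n,p in[("hl",hl),("hr",hr),("bl",bl),("br",br),("fl",fl),("gl",gl),("gr",gr)]:print(n,ex@(p[:2]-g),ey@(p[:2]-g))
# plate tops z .235
for n,p in [("plate L front",A(113,122)),("plate R front",A(430,32)),("postL",A(168,225)),("postR",A(493,125))]:
  q=plane(c,p,.235);print(n,q,ex@(q[:2]-g),ey@(q[:2]-g))
```

```text
grip [0.57061875 0.15362741 0.2       ] [0.53999138 0.24416413 0.2       ] (np.float64(108.6899976856066), np.float64(0.09557684570809737)) [0.55530506 0.19889577 0.2       ]
gripside [0.53386907 0.23815719 0.2       ] [0.5783281  0.15409004 0.2       ] (np.float64(-62.127810987568), np.float64(0.09509937142980002)) [0.55609859 0.19612362 0.2       ]
tri [0.55632943 0.19771858 0.19996151]
head [0.60290452 0.1737608  0.19      ] [0.57812856 0.22761376 0.19      ] (np.float64(114.7055934642151), np.float64(0.05927890897366894))
base [0.71817266 0.12699663 0.015     ] [0.62998988 0.35907298 0.015     ] [0.53742376 0.05922159 0.015     ] (np.float64(110.80544678706056), np.float64(0.2482652543236981)) (np.float64(-159.44556722469414), np.float64(0.19303787587391824))
base [0.72008302 0.1264412  0.02      ] [0.63234928 0.35733577 0.02      ] [0.54025452 0.05901128 0.02      ] (np.float64(110.80544678706057), np.float64(0.24700103970990597)) (np.float64(-159.44556722469414), np.float64(0.19205488973532228))
hl 0.03502831037433057 -0.038938815715198166
hr 0.03099628674763624 0.02020280951257442
bl 0.12775809628865023 -0.12479411286930944
br 0.12775809628865026 0.12220692684059653
fl -0.064294950361763 -0.1239527190607989
gl -0.002303464181117412 -0.046291579908850404
gr 0.0012245795960220073 0.04922012797356596
plate L front [0.53742942 0.08220137 0.235     ] -0.05869881652665077 -0.10127135133083083
plate R front [0.46779644 0.26973979 0.235     ] -0.05717829150769959 0.09877139447734015
postL [0.60616103 0.1105521  0.235     ] 0.01562100399785993 -0.09918250127279647
postR [0.53473356 0.29646553 0.235     ] 0.01488685184735061 0.09997861229569023
```

Both views agree on the wide grip: centre (0.556, 0.198, 0.200), press yaw about 20.8°, head face about 33 mm behind the grip. I'll swing over high, with the fingers part closed so they fit in front of the head.

```bash
python3 -m crank '[[0,0,-3,0,0,0,60],[2,-2,-7,0,0,-4,40],[5,-5,-11,0,0,-10,30],[8,-8.4,-14,0,0,-16,30],[11.5,-12,-15,0,0,-22,30],[15,-15.6,-15,0,0,-28,30],[18.5,-19.3,-15,0,0,-34,30],[22,-23,-15,0,0,-40,30],[25.5,-26.6,-15,0,0,-45,30],[29,-30.2,-15,0,0,-50,30]]' 40
cat >> h.py <<'E'
from scipy.spatial.transform import Rotation as Ro
TH=np.radians(20.8);EX=np.array([np.cos(TH),np.sin(TH),0])
def need(target):
    from bench import read_state
    s=read_state();q=s["ee_rot"];R=Ro.from_quat([q[1],q[2],q[3],q[0]])
    Rt=Ro.from_matrix(np.column_stack([[EX[1],-EX[0],0],EX,[0,0,-1]]))
    print("t",s["clock"],"pos",s["ee_pos"].round(4),"f",s["force"].round(1),"w",s["grip_width"],"shift cm",(R.inv().apply(np.array(target)-s["ee_pos"])*100).round(2),"turn",np.degrees((R.inv()*Rt).as_rotvec()).round(2),"q",s["q"].round(2))
E
python3 -c "
from h import *
need([.5543,.1973,.30])"
```

```text
clock: 1.1
ee_pos: [0.333, -0.1834, 0.3234]
ee_rot: [-0.001, 0.849, 0.528, 0.0]
force: [1.0, -0.0, -0.2]
grip_width: 0.3Traceback (most recent call last):
  File "<string>", line 3, in <module>
    need([.5543,.1973,.30])
    ~~~~^^^^^^^^^^^^^^^^^^^
  File "h.py", line 17, in need
    Rt=Ro.from_matrix(np.column_stack([[EX[1],-EX[0],0],EX,[0,0,-1]]))
  File "scipy/spatial/transform/_rotation.pyx", line 1143, in scipy.spatial.transform._rotation.Rotation.from_matrix
ValueError: Non-positive determinant (left-handed or null coordinate frame) in rotation matrix 0: [[ 0.35510696  0.93482568  0.        ]
 [-0.93482568  0.35510696  0.        ]
 [ 0.          0.         -1.        ]].
```

```bash
sed -i 's/\[EX\[1\],-EX\[0\],0\]/[-EX[1],EX[0],0]/' h.py
python3 -c "
from h import *
need([.5543,.1973,.30])"
```

```text
t 1.1 pos [ 0.333  -0.1834  0.3234] f [ 1.  -0.  -0.2] w 0.3000306875115816 shift cm [43.93  3.05  2.41] turn [-1.0e-02 -1.1e-01 -4.7e+01] q [-0.65 -0.27  1.4   0.    2.01 -0.2 ]
```

```bash
python3 -m crank '[[4.8,0.3,0,0,0,-5,30],[9.6,0.6,0,0,0,-10,30],[14.4,1,0,0,0,-15,30],[19.2,1.3,0,0,0,-20,30],[24,1.6,0,0,0,-26,30],[28.8,2,0,0,0,-32,30],[33.5,2.4,0,0,0,-37,30],[38.2,2.7,0,0,0,-42,30],[42,3,1,0,0,-47,30],[43.9,3.05,2.4,0,0,-47,30]]'
python3 - <<'E'
from h import *
from bench import eyes
need([.5543,.1973,.187])
for n in("side","wrist"):
    c=eyes.capture(n);pickle.dump(c,open(f"pics/{n}1.pkl","wb"));cv2.imwrite(f"pics/{n}1.png",c["img"][:,:,::-1])
E
```

```text
clock: 2.1
ee_pos: [0.5552, 0.1997, 0.2985]
ee_rot: [-0.001, 0.567, 0.824, 0.001]
force: [0.4, -0.0, 0.2]
grip_width: 0.3
t 2.1 pos [0.5552 0.1997 0.2985] f [ 0.4 -0.   0.2] w 0.29962586783448475 shift cm [-0.22 -0.16 11.15] turn [-0.02 -0.13  0.15] q [ 0.25  0.19  1.01  0.    1.94 -0.12]
```

View pics/side1.png

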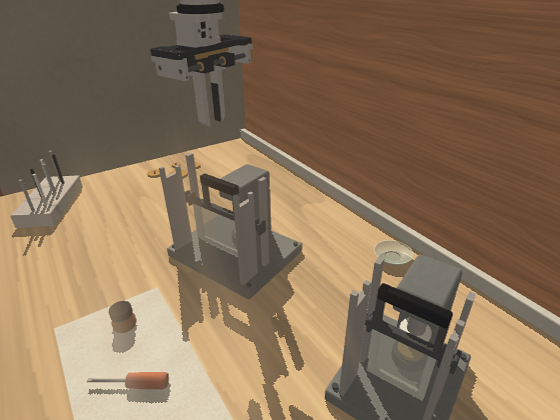

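View pics/wrist1.png

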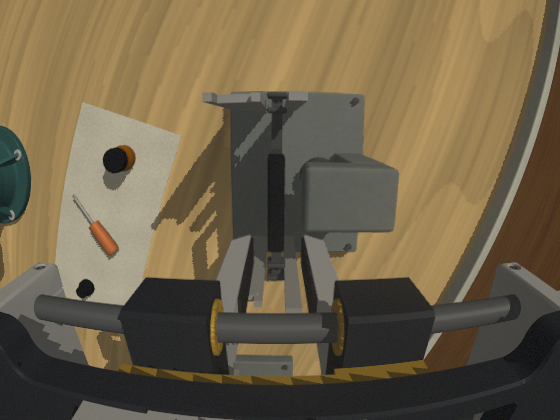

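The wrist view shows the grip bar (276,203) upright between the open fingers (about 240 and 315), so the yaw matches. The side view shows the gripper clear above the wide press. Next is a check of the centring with the wrist camera.

Run:
```python
from h import *
c=load("wrist1");R,t=P(c);g=c["img"].max(2)
m=np.zeros_like(g);m[150:255,262:292]=(g[150:255,262:292]<40);ys,xs=np.where(m);print(xs.min(),xs.max(),ys.min(),ys.max(),np.median(xs))
for r in (170,200,230): print(r,np.where(m[r])[0][[0,-1]])
o=-R.T@t
def ray(px):
    u=cv2.fisheye.undistortPoints(np.array([[px]],float),c["mtx"],np.zeros(4))[0,0]
    d=R.T@np.array([u[0],u[1],1]);return d
for px in[(276,154),(276,203),(276,251)]:
    d=ray(px);X=o+d*(.21-o[2])/d[2];print(px,X, "along ex from (.5563,.1977):",EX@(X-np.array([.5563,.1977,.2])))
```

```text
268 284 154 251 276.0
170 [268 283]
200 [268 283]
230 [268 283]
(276, 154) [0.53612673 0.24309005 0.21      ] along ex from (.5563,.1977): -0.002740164379358105
(276, 203) [0.55251729 0.20024913 0.21      ] along ex from (.5563,.1977): -0.002630960770095764
(276, 251) [0.56980393 0.15503056 0.21      ] along ex from (.5563,.1977): -0.0025283934009329187
```

```bash
python3 -m crank '[[-0.1,-0.17,2,0,0,0,30],[-0.1,-0.17,4,0,0,0,30],[-0.1,-0.17,6,0,0,0,30],[-0.1,-0.17,7.5,0,0,0,30],[-0.1,-0.17,9,0,0,0,30],[-0.1,-0.17,10,0,0,0,30],[-0.1,-0.17,11,0,0,0,30],[-0.1,-0.17,11.2,0,0,0,30],[-0.1,-0.17,11.2,0,0,0,30],[-0.1,-0.17,11.2,0,0,0,30]]' 40
python3 - <<'E'
from h import *
from bench import eyes
need([.5543,.1973,.187])
for n in("side","wrist"):
    c=eyes.capture(n);pickle.dump(c,open(f"pics/{n}2.pkl","wb"))
a=load("side2")["img"][60:300,100:340,::-1];b=load("wrist2")["img"][130:370,160:400,::-1]
cv2.imwrite("pics/c2.png",cv2.resize(np.hstack([a,b]),None,fx=1.66,fy=1.66))
E
```

```text
clock: 3.2
ee_pos: [0.5518, 0.1968, 0.1842]
ee_rot: [-0.003, 0.567, 0.823, -0.002]
force: [1.2, 0.6, 0.1]
grip_width: 0.298
t 3.2 pos [0.5518 0.1968 0.1842] f [1.2 0.6 0.1] w 0.29820614402168144 shift cm [-0.04  0.25 -0.29] turn [-0.35 -0.15  0.05] q [ 0.24  0.17  1.26  0.    1.72 -0.12]
```

View pics/c2.png

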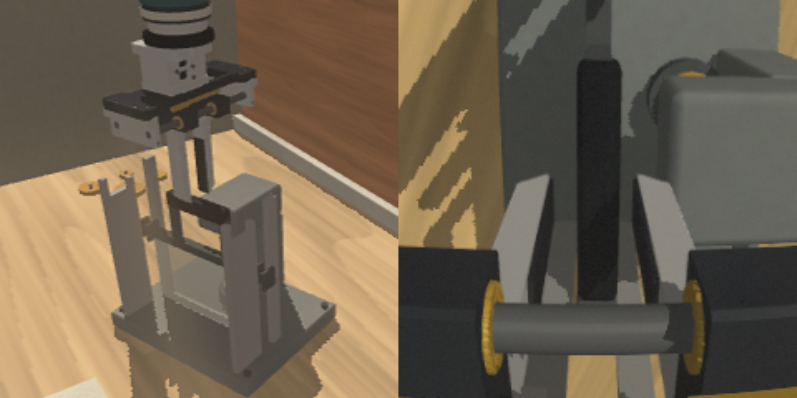

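Picture: the fingers straddle the grip bar between the posts, the front finger at about (185,170) and the rear one at about (205,165) in the left half. Closing now.

```bash
python3 -m crank '[[0,0,0,0,0,0,20],[0,0,0,0,0,0,12],[0,0,0,0,0,0,5],[0,0,0,0,0,0,0],[0,0,0,0,0,0,0],[0,0,0,0,0,0,0],[0,0,0,0,0,0,0],[0,0,0,0,0,0,0],[0,0,0,0,0,0,0],[0,0,0,0,0,0,0]]' 45
python3 -c "
from h import *
need([.5543,.1973,.187])"
```

```text
clock: 4.3
ee_pos: [0.5518, 0.1969, 0.1842]
ee_rot: [-0.003, 0.567, 0.823, -0.002]
force: [0.1, -0.1, -0.2]
grip_width: 0.005
t 4.3 pos [0.5518 0.1969 0.1842] f [ 0.1 -0.1 -0.2] w 0.00528061509966968 shift cm [-0.05  0.24 -0.28] turn [-0.34 -0.14  0.05] q [ 0.24  0.17  1.26  0.    1.72 -0.12]
```

The fingers shut on nothing, so I'm looking again.

Run:
```python
from h import *
from bench import eyes
for n in("side","wrist","scene"):
    c=eyes.capture(n);pickle.dump(c,open(f"pics/{n}3.pkl","wb"))
a=load("side3")["img"][120:260,140:280,::-1];b=load("wrist3")["img"][130:370,160:400,::-1]
z=lambda i:cv2.resize(i,(400,400),interpolation=cv2.INTER_CUBIC)
cv2.imwrite("pics/c3.png",np.hstack([z(a),z(b)]))
cv2.imwrite("pics/d3.png",z(load("scene3")["img"][130:330,280:480,::-1]))
```

```text
(no output)
```

View pics/c3.png

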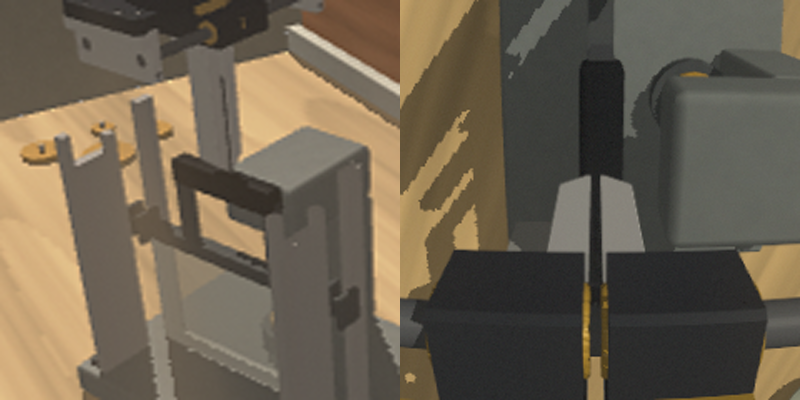

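View pics/d3.png

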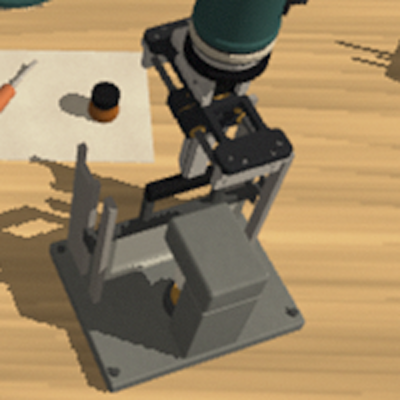

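Run:
```python
from h import *
from bench import read_state
p=read_state()["ee_pos"]
c=load("side3");cw=load("wrist3");sc=load("scene3")
R,t=P(cw)
fw=lambda X:cv2.fisheye.projectPoints(np.array(X,float).reshape(-1,1,3),np.array(cw["rvec"]).reshape(3,1),np.array(cw["tvec"]).reshape(3,1),cw["mtx"],np.zeros(4))[0].reshape(-1,2)
for n,X in[("tcp",p),("grasp",p+[0,0,.019]),("bar",[.556,.198,.2]),("tcp+60",p+[0,0,.06])]:
    s=proj(c,X)[0];w=fw(X)[0];d=proj(sc,X)[0]
    print(n,"side",s,"crop",(s-[140,120])*400/140,"wrist",w,"crop",(w-[160,130])*400/240,"scene",d,"crop",(d-[280,130])*2)
```

```text
tcp side [217.9415783  191.34443741] crop [222.6902237  203.84124973] wrist [277.71868189 233.23385494] crop [196.19780316 172.05642489] scene [372.04303583 223.05369521] crop [184.08607166 186.10739041]
grasp side [217.06192014 183.23200657] crop [220.17691468 180.66287592] wrist [277.59161605 243.21828779] crop [195.98602674 188.69714632] scene [373.50127186 218.1492995 ] crop [187.00254373 176.298599  ]
bar side [218.82806533 183.85482019] crop [225.2230438 182.4423434] wrist [284.34308604 242.07377469] crop [207.23847673 186.78962449] scene [373.94854753 220.62662743] crop [187.89709506 181.25325485]
tcp+60 side [215.08548953 165.00486171] crop [214.52997007 128.58531917] wrist [277.22242349 271.9028483 ] crop [195.37070582 236.50474716] scene [376.8183306  206.99323954] crop [193.63666119 153.98647908]
```

Run:
```python
from h import *
z=lambda i:cv2.resize(i,(400,500),interpolation=cv2.INTER_NEAREST)
cv2.imwrite("pics/e3.png",np.hstack([z(load(n)["img"][140:240,180:260,::-1]) for n in("side2","side3")]))
```

```text
(no output)
```

View pics/e3.png

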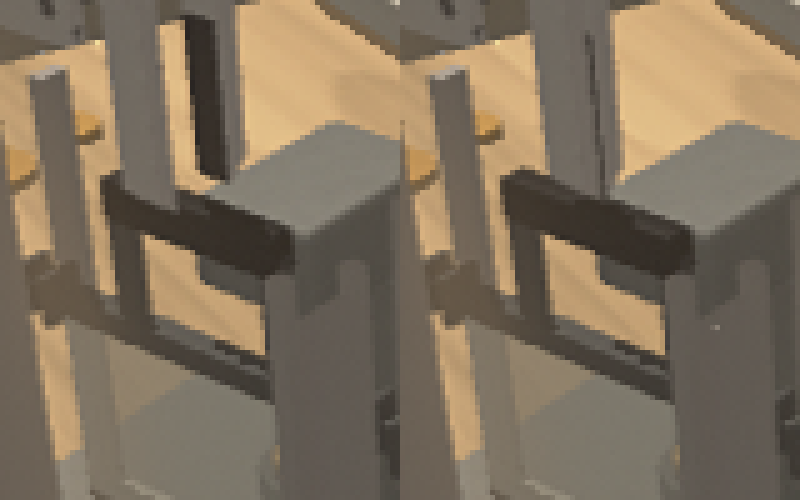

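The shut fingertips show at side pixel (220,179), about 12 px higher than the TCP projects. They are really just above the bar. I'll quantify the offset from both cameras, including the start pictures.

Run:
```python
from h import *
from bench import read_state
s=read_state();p=s["ee_pos"]
side=load("side3")
for dz in(0,.01,.02,.03,.04):print(dz,proj(side,p+[0,0,dz])[0])
c=load("scene0");p0=np.array([.1295,-.5339,.1729]);y=np.array([.236,-.972,0])
for dz in(0,.02,.04):print("start",dz,proj(c,[p0+y*.047+[0,0,dz],p0-y*.047+[0,0,dz]]).tolist())
z=lambda i:cv2.resize(i,(400,400),interpolation=cv2.INTER_NEAREST)
cv2.imwrite("pics/f.png",np.hstack([z(c["img"][10:110,20:120,::-1]),z(load("scene3")["img"][160:260,330:430,::-1])]))
cv2.imwrite("pics/g.png",cv2.resize(load("side1")["img"][60:210,140:290,::-1],(600,600),interpolation=cv2.INTER_NEAREST))
P1=np.array([.5552,.1997,.2985])
print("side1",proj(load("side1"),[P1-EX*.014,P1+EX*.014]).tolist())
```

```text
0 [217.9415783  191.34443741]
0.01 [217.48136705 187.10025247]
0.02 [217.0150034  182.79932852]
0.03 [216.54236315 178.44052011]
0.04 [216.06331872 174.02265076]
start 0 [[75.53633111125404, 95.63089826621882], [110.11834795700653, 90.58173175570948]]
start 0.02 [[72.694630321821, 89.84476944081473], [107.76648941121448, 84.77129326427891]]
start 0.04 [[69.77431887692808, 83.89857753585238], [105.3500729508356, 78.80135972476685]]
side1 [[208.1018718106435, 140.6970845535754], [218.31556020657302, 136.14860006273034]]
```

View pics/f.png

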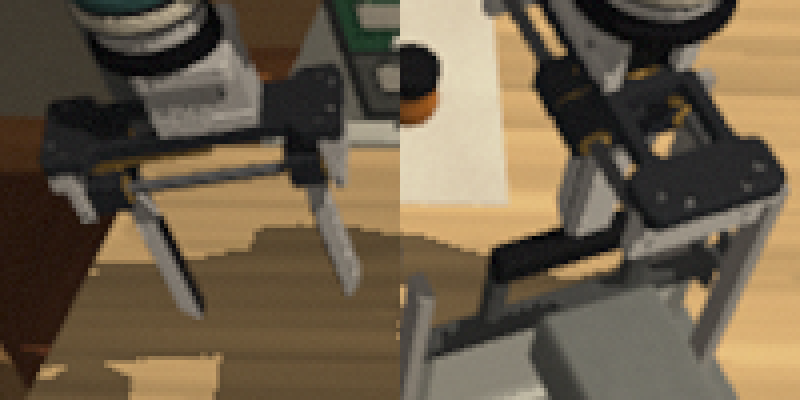

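View pics/g.png

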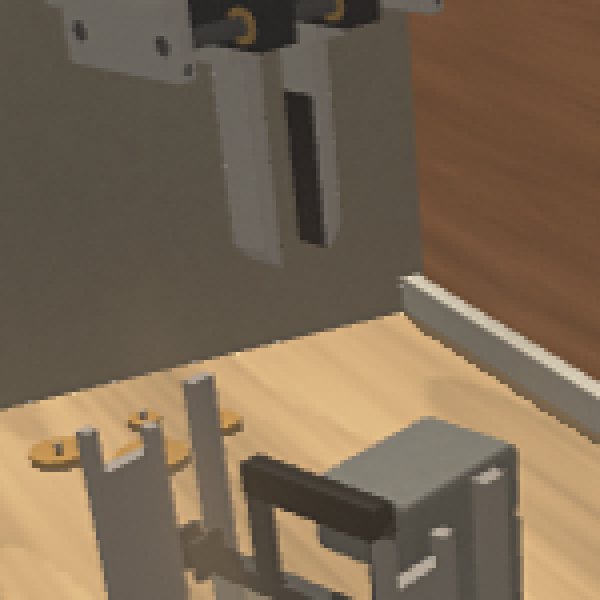

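In both the start and present pictures, the real fingertips sit about 28 mm above the reported TCP along the tool. The lateral agreement is good. I'll reopen, shift 2 mm to the rear and go down about 2.7 cm more.

```bash
python3 -m crank '[[0,0,-0.5,0,0,0,30],[0,0.2,-0.5,0,0,0,30],[0,0.2,-0.5,0,0,0,30],[0,0.2,0,0,0,0,30],[0,0.2,0.7,0,0,0,30],[0,0.2,1.4,0,0,0,30],[0,0.2,2.0,0,0,0,30],[0,0.2,2.5,0,0,0,30],[0,0.2,2.5,0,0,0,30],[0,0.2,2.5,0,0,0,30]]'
python3 - <<'E'
from h import *
from bench import eyes
need([.5543,.1973,.157])
for n in("side","wrist"):
    c=eyes.capture(n);pickle.dump(c,open(f"pics/{n}4.pkl","wb"))
z=lambda i:cv2.resize(i,(400,500),interpolation=cv2.INTER_NEAREST)
cv2.imwrite("pics/c4.png",np.hstack([z(load("side4")["img"][140:240,180:260,::-1]),z(load("wrist4")["img"][130:370,180:372,::-1])]))
E
```

```text
clock: 5.45
ee_pos: [0.5535, 0.1976, 0.1591]
ee_rot: [-0.003, 0.567, 0.823, -0.002]
force: [-1.1, 0.4, -0.1]
grip_width: 0.299
t 5.45 pos [0.5535 0.1976 0.1591] f [-1.1  0.4 -0.1] w 0.2988854349891893 shift cm [-0.06  0.07  0.21] turn [-0.35 -0.15  0.06] q [ 0.25  0.18  1.3   0.    1.67 -0.12]
```

View pics/c4.png

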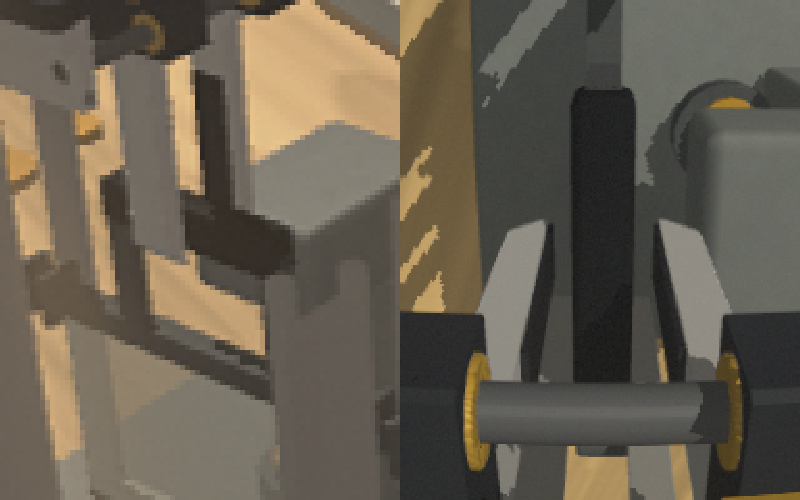

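Now the front finger, tip at (165,255), covers the bar face and the rear finger is behind it. The wrist view shows the bar centred between the pads. Closing.

```bash
python3 -m crank '[[0,0,0,0,0,0,24],[0,0,0,0,0,0,18],[0,0,0,0,0,0,12],[0,0,0,0,0,0,8],[0,0,0,0,0,0,0],[0,0,0,0,0,0,0],[0,0,0,0,0,0,0],[0,0,0,0,0,0,0],[0,0,0,0,0,0,0],[0,0,0,0,0,0,0]]' 45
python3 -c "
from h import *
need([.5543,.1973,.157])"
```

```text
clock: 6.55
ee_pos: [0.554, 0.1977, 0.1601]
ee_rot: [-0.002, 0.567, 0.823, -0.001]
force: [-0.2, 0.8, 3.2]
grip_width: 0.168
t 6.55 pos [0.554  0.1977 0.1601] f [-0.2  0.8  3.2] w 0.1681753978063512 shift cm [-0.05  0.02  0.3 ] turn [-0.25 -0.14  0.06] q [ 0.25  0.18  1.3   0.    1.67 -0.12]
```

Held: opening 15.8 mm, which matches the bar. Lifting 10.2 cm.

```bash
python3 -m crank '[[0,0,-0.6,0,0,0,0],[0,0,-1.8,0,0,0,0],[0,0,-3.2,0,0,0,0],[0,0,-4.7,0,0,0,0],[0,0,-6.2,0,0,0,0],[0,0,-7.6,0,0,0,0],[0,0,-8.9,0,0,0,0],[0,0,-9.8,0,0,0,0],[0,0,-10.2,0,0,0,0],[0,0,-10.2,0,0,0,0]]' 50
python3 - <<'E'
from h import *
from bench import eyes
need([.554-.038*EX[0],.1977-.038*EX[1],.2621])
for n in("side","scene"):
    c=eyes.capture(n);pickle.dump(c,open(f"pics/{n}5.pkl","wb"))
z=lambda i:cv2.resize(i,(400,400),interpolation=cv2.INTER_NEAREST)
cv2.imwrite("pics/c5.png",np.hstack([z(load("side5")["img"][120:280,140:300,::-1]),z(load("scene5")["img"][150:330,290:470,::-1])]))
E
```

```text
clock: 7.55
ee_pos: [0.5549, 0.198, 0.2634]
ee_rot: [-0.002, 0.567, 0.823, -0.0]
force: [0.6, 1.8, -4.2]
grip_width: 0.165
t 7.55 pos [0.5549 0.198  0.2634] f [ 0.6  1.8 -4.2] w 0.16487103848488405 shift cm [ 0.01 -3.89  0.14] turn [-0.12 -0.14  0.07] q [ 0.25  0.18  1.09  0.    1.87 -0.12]
```

View pics/c5.png

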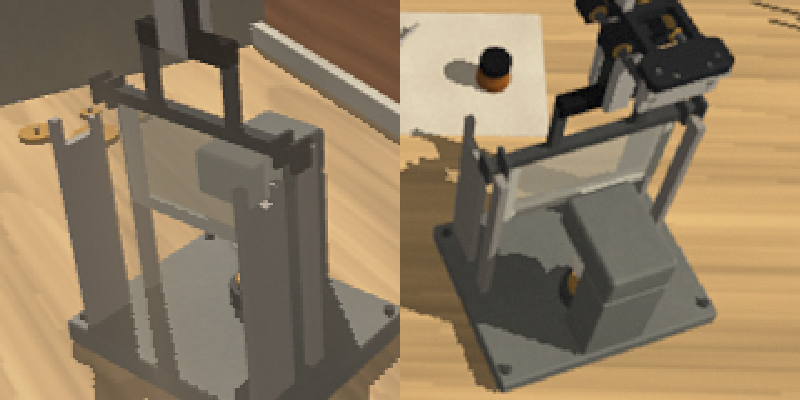

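The guard is up about 103 mm, with the crossbar clear above the plates in both views. Pulling forward 38 mm, level.

```bash
python3 -m crank '[[0,-0.3,0,0,0,0,0],[0,-0.9,0,0,0,0,0],[0,-1.6,0,0,0,0,0],[0,-2.3,0,0,0,0,0],[0,-2.9,0,0,0,0,0],[0,-3.4,0,0,0,0,0],[0,-3.7,0,0,0,0,0],[0,-3.8,0,0,0,0,0],[0,-3.8,0,0,0,0,0],[0,-3.8,0,0,0,0,0]]'
python3 - <<'E'
from h import *
from bench import eyes
need([.5549-.038*EX[0],.198-.038*EX[1],.2401])
for n in("side","scene"):
    c=eyes.capture(n);pickle.dump(c,open(f"pics/{n}6.pkl","wb"))
z=lambda i:cv2.resize(i,(400,400),interpolation=cv2.INTER_NEAREST)
cv2.imwrite("pics/c6.png",np.hstack([z(load("side6")["img"][120:280,140:300,::-1]),z(load("scene6")["img"][150:330,290:470,::-1])]))
E
```

```text
clock: 8.65
ee_pos: [0.5189, 0.1845, 0.2622]
ee_rot: [-0.002, 0.567, 0.824, -0.001]
force: [-0.4, 2.6, -6.0]
grip_width: 0.167
t 8.65 pos [0.5189 0.1845 0.2622] f [-0.4  2.6 -6. ] w 0.1670669166136176 shift cm [-0.03  0.05  2.21] turn [-0.24 -0.17  0.09] q [ 0.24  0.09  1.19  0.    1.86 -0.13]
```

View pics/c6.png

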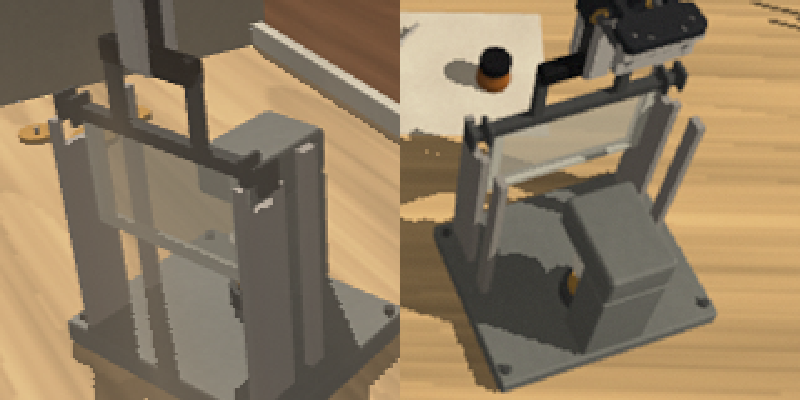

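The crossbar ends are over the notches, at (265,180) and (70,105) in the left half. Moved 38.4 mm. Lowering 2.2 cm.

```bash
python3 -m crank '[[0,0,0.2,0,0,0,0],[0,0,0.6,0,0,0,0],[0,0,1.0,0,0,0,0],[0,0,1.3,0,0,0,0],[0,0,1.6,0,0,0,0],[0,0,1.85,0,0,0,0],[0,0,2.05,0,0,0,0],[0,0,2.2,0,0,0,0],[0,0,2.25,0,0,0,0],[0,0,2.25,0,0,0,0]]'
python3 - <<'E'
from h import *
from bench import eyes
need([.5549-.038*EX[0],.198-.038*EX[1],.2401])
for n in("side","scene"):
    c=eyes.capture(n);pickle.dump(c,open(f"pics/{n}7.pkl","wb"))
z=lambda i:cv2.resize(i,(400,400),interpolation=cv2.INTER_NEAREST)
cv2.imwrite("pics/c7.png",np.hstack([z(load("side7")["img"][120:280,140:300,::-1]),z(load("scene7")["img"][150:330,290:470,::-1])]))
E
```

```text
clock: 9.75
ee_pos: [0.5189, 0.1845, 0.2401]
ee_rot: [-0.002, 0.567, 0.824, -0.001]
force: [-0.8, 1.1, -3.3]
grip_width: 0.161
t 9.75 pos [0.5189 0.1845 0.2401] f [-0.8  1.1 -3.3] w 0.1613824801581889 shift cm [-0.02  0.04 -0.  ] turn [-0.21 -0.16  0.08] q [ 0.24  0.09  1.24  0.    1.82 -0.13]
```

View pics/c7.png

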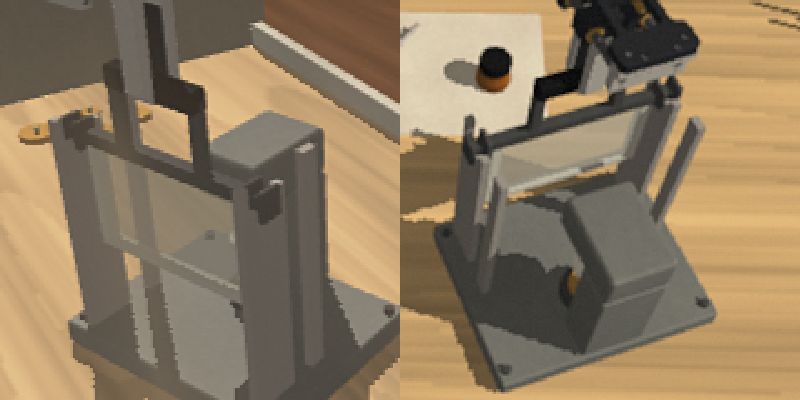

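The bar is in the notches, but the tool still carries about 3 N. I'll ease down a few mm until it bears on the notch floors.

```bash
python3 -m crank '[[0,0,0.1,0,0,0,0],[0,0,0.2,0,0,0,0],[0,0,0.3,0,0,0,0],[0,0,0.35,0,0,0,0],[0,0,0.35,0,0,0,0],[0,0,0.35,0,0,0,0],[0,0,0.35,0,0,0,0],[0,0,0.35,0,0,0,0],[0,0,0.35,0,0,0,0],[0,0,0.35,0,0,0,0]]'
```

```text
clock: 10.85
ee_pos: [0.5191, 0.1846, 0.24]
ee_rot: [-0.001, 0.567, 0.824, 0.001]
force: [-3.2, 0.8, 7.3]
grip_width: 0.169
```

It's seated: 7 N upward and no further travel. Releasing.

```bash
python3 -m crank '[[0,0,0,0,0,0,20],[0,0,0,0,0,0,25],[0,0,0,0,0,0,30],[0,0,0,0,0,0,35],[0,0,0,0,0,0,35],[0,0,0,0,0,0,35],[0,0,0,0,0,0,35],[0,0,0,0,0,0,35],[0,0,0,0,0,0,35],[0,0,0,0,0,0,35]]'
python3 - <<'E'
from h import *
from bench import eyes
need([.519,.1846,.34])
for n in("side","wrist"):
    c=eyes.capture(n);pickle.dump(c,open(f"pics/{n}8.pkl","wb"))
z=lambda i:cv2.resize(i,(400,400),interpolation=cv2.INTER_NEAREST)
cv2.imwrite("pics/c8.png",np.hstack([z(load("side8")["img"][120:280,140:300,::-1]),z(load("wrist8")["img"][130:370,160:400,::-1])]))
E
```

```text
clock: 11.85
ee_pos: [0.5191, 0.1846, 0.24]
ee_rot: [-0.001, 0.567, 0.824, 0.001]
force: [-0.2, 1.0, -0.5]
grip_width: 0.352
t 11.85 pos [0.5191 0.1846 0.24  ] f [-0.2  1.  -0.5] w 0.3520656181748639 shift cm [  0.03  -0.01 -10.  ] turn [ 0.02 -0.13  0.08] q [ 0.24  0.09  1.24  0.    1.81 -0.13]
```

View pics/c8.png

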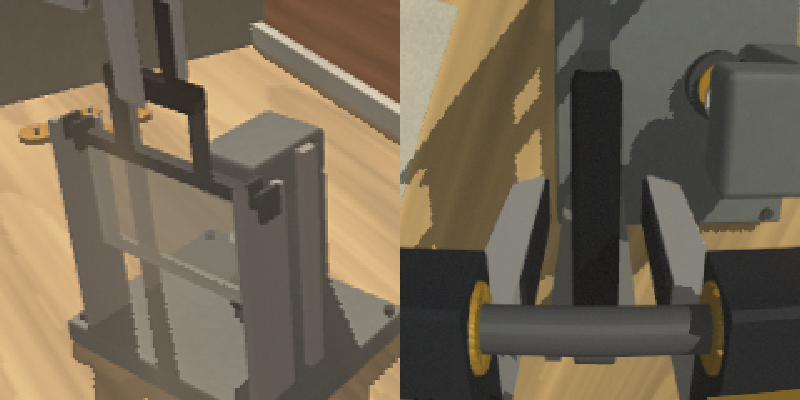

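The guard stays put with the jaws open and nothing touching it: force about 0, with the bar centred between the fingers. Retreating straight up.

```bash
python3 -m crank '[[0,0,-0.6,0,0,0,35],[0,0,-2,0,0,0,35],[0,0,-3.5,0,0,0,35],[0,0,-5,0,0,0,35],[0,0,-6.5,0,0,0,35],[0,0,-8,0,0,0,35],[0,0,-9.3,0,0,0,35],[0,0,-10,0,0,0,35],[0,0,-10,0,0,0,35],[0,0,-10,0,0,0,35]]'
python3 - <<'E'
from h import *
from bench import eyes
need([.519,.1846,.34])
for n in("side","scene"):
    c=eyes.capture(n);pickle.dump(c,open(f"pics/{n}9.pkl","wb"))
cv2.imwrite("pics/c9.png",cv2.resize(np.hstack([load("side9")["img"][:,:,::-1],load("scene9")["img"][:,:,::-1]])[80:],(800,243)))
cv2.imwrite("pics/d9.png",cv2.resize(load("side9")["img"][120:280,140:300,::-1],(500,500)))
d=lambda a,b:np.abs(load(a)["img"].astype(int)-load(b)["img"])
print("narrow diff side",d("side9","side0")[260:,330:480].mean(), "hook diff",d("side9","side8")[185:250,160:270].mean())
E
```

```text
clock: 12.95
ee_pos: [0.5192, 0.1844, 0.34]
ee_rot: [-0.001, 0.567, 0.824, 0.001]
force: [-0.2, 0.6, 0.1]
grip_width: 0.353
t 12.95 pos [0.5192 0.1844 0.34  ] f [-0.2  0.6  0.1] w 0.3525638730495209 shift cm [ 0.03 -0.01  0.  ] turn [ 0.03 -0.13  0.08] q [ 0.24  0.12  1.01  0.    2.01 -0.13]
narrow diff side 1.0165833333333334 hook diff 0.9593939393939394
```

View pics/c9.png

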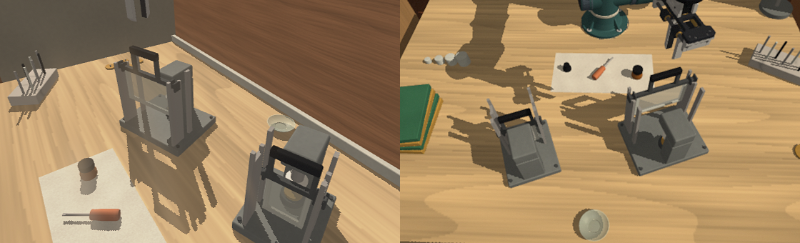

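View pics/d9.png

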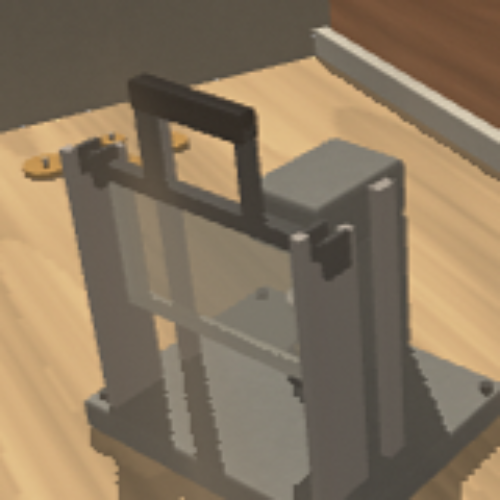

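The wide guard stands up by itself, its crossbar in both notches at (100,165) and (330,245), and the gripper is clear above. The narrow press looks the same as at the start.

```bash
python3 -c "
from bench import ticket
print(ticket.sign_off())"
```

```text
the job is handed in; nothing more can be done
None
```

The wide press's guard is hooked in its side-plate notches and stays up by itself. The narrow press's guard was left down. I handed the job in at about 13 s of the 32 s allowed.

- **What I did:** I gripped the wide guard's bar, lifted it about 103 mm, pulled it forward 38 mm and lowered it into the notches. I released it and drew the gripper straight up, 10 cm clear.
- **Seating:** Pressing down a little gave 7 N upward with no further travel, so the bar is on the notch floors. After release and retreat, the pictures show the guard unmoved and the force on the tool near zero. The narrow press looks the same as at the start.
- **What disagreed:** My first grip closed on nothing. The pictures showed the real fingertips about 28 mm higher than the reported tool position. I went lower using the camera views, and the second grip held, with the opening matching the 16 mm bar. The wrist and fixed cameras also differed by about 2–3 mm on the bar's position, which was within clearance.

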